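# Set the mill and run it by pressing the flask down

### The arm

A 7-joint arm with a two-finger parallel gripper is mounted at the origin on a cart in front of the work surface, level with it; the furniture and walls round the work are solid. World frame = base frame: x ahead of the robot, y to its left, z up, the work surface at z = 0. Lengths are in m, angles in rad, forces in N, time in s.
With the tool pointing down it reaches from about 0.4 to 0.85 m from the base axis. Payload 10.4 kg.
Tool frame: the origin (TCP) lies midway between the tips of the shut fingers; the grasp point (between the pads) lies manip.grip_depth behind it (manip.grip_depth is the distance from the TCP to the grasp point, in m); z points along the fingers, x is the direction in which the jaws open and shut, and the axes are right-handed (so a half turn about z gives the same grasp; the last joint's range is limited). The gripper opens to 85 mm and grips with 20 to 120 N. Pads are 22 mm wide; open, the fingers measure 114 mm over their backs; the gripper's body (76 mm by 85 mm) begins 54 mm behind the grasp point. The pads swing forward as they close: fully open they stand 13 mm farther back than shut.
Start: joints at [-1.203, 0.332, -0.065, 1.46, 0.022, 1.35, -0.088], TCP at [0.238, 0.578, 0.231] pointing down, gripper open.
Joint ranges: [-2.6, 2.6], [-0.5, 2.12], [-1.47, 1.34], [0.16, 2.42], [-1.27, 4.41], [0.06, 2.06], [-2.6, 2.6]. Speed limits (rad/s): [2.22, 2.22, 2.79, 2.79, 3.14, 3.14, 3.14].

### API

Orientations are given as a unit quaternion [x, y, z, w].
In Python, from workcell import manip gives the robot as it stands. The module is installed in compiled form; this text tells all that it offers.
- The arm moves only by the tool send_rows, never from a script. Its argument "steps" is a list of rows, each a list of 2 entries, a list of its own where there are three numbers: the shift along the tool's x, y, z in m, then the turn about the tool's z in rad. In form: [[[x, y, z], spin], ...]. A call has exactly 8 rows; each row is the pose to reach, as a shift and turn from the pose commanded when the call began, along the tool's axes at that moment; what a row does not reach only later rows make up. A row lasts 1/8 s, in which the tool goes at most 62.5 mm and 10.7 degrees, less where a joint would pass 70% of its speed; a pose out of reach is approached as far as the arm can. A call with a gripper value outside its range is refused whole. "hand" is the opening, from 0 (shut) to 1 (fully open), set as the call begins (left out, the last holds). The fingers move at their own pace and stop on an object; "force" is the grip in N (left out, the last holds). Time passes only in rows, so rows that repeat a pose let the fingers close, or fill a call up. It gives the time, the measured TCP pose, the force and the opening at its end, in the units of the state.
- manip.get_obs(): the state, without advancing time (a new reading comes with each control period).
- manip.camera(name): name is "scene" or "top" or "wrist"; returns (picture, depth): 480x640x3 uint8, red, green, blue; 480x640 float32, m along the optical axis (not along the pixel's ray), 0 where there is no reading.
- manip.camera_info(name): a dict with "intrinsics" (3x3 intrinsics, pixels), "pose" (4x4, takes a point from camera to world coordinates); the wrist camera has in their place "T_tool_cam" (4x4, takes a point from camera to tool coordinates, whose origin is the TCP and whose axes are the tool frame's). Camera axes: x right, y up, looking along -z (the intrinsics and any distortion apply to the point x, -y, -z); pixel columns grow to the right and rows downward; lengths in m; the calibration is good to about 2 mm. The wrist camera is an equidistant fisheye: a pixel r from the principal point sees the ray r / f radians off the axis. A picture is of the moment at which its call begins: read the wrist's pose just before it. camera_info takes no time and is no camera call.
- manip.hand_in(): hands the job in, once; it reports no verdict.
The state is a dict: "clock": time; "joint_pos": joint angles; "joint_velocities": joint speeds; "tau": joint torques, N m; "position": TCP position; "ee_rot": TCP orientation; "ft_force": force on the tool from outside, world axes, zero at the start; "torque": the same for the moment, N m; "grip_width": opening from 0.0 (shut) to 1.0 (fully open).
Only numpy, scipy, OpenCV 4.12 (cv2) and the standard library are available. Lean on these libraries where they do the work, as an engineer would, in place of code of your own. Each camera call takes 0.05 s, during which the arm holds its last target.

### The job

Turn the mill's selector one click clockwise, from the dot (off) to the single bar, so that it rests in that notch. Then stand the round-bellied steel flask, collar down, in the mill's sprung ring and press it straight down as far as it goes, which runs the mill; finish while still holding it pressed down. Leave the straight-sided beaker and everything else on the worktop where they stand.

Things in the scene. Friction and masses are not known exactly. Their poses are not given: they have to be found in the camera images.
- selector_grip (a point): on the selector knob's vertical axis, 80 mm above the worktop, 10 mm below the top of the knob's bar. Black disc 54 mm across, 8 mm high, on the mill's low front deck; the bar on it is 50 mm long, 12 mm wide, 23 mm high (10 mm above this point, 13 mm below). Local x runs along the bar, z up; the white pointer line is at the bar's -x end.
- selector (a joint): angle of the selector (rad), growing clockwise seen from above. Three notches 45 degrees apart: 0 = off (dot), 0.785 = single bar, 1.571 = two bars. Sprung click stops: let go, it snaps to the nearest notch; turning it out of a notch takes about 0.12 N m, and past halfway it pulls itself on into the next.
- cradle_rim (a point): centre of the upper rim of the mill's sprung steel ring, z up; goes down with the ring. Rim 116 mm above the worktop when up, 18 mm above the mill's round tower (132 mm across). Bore 62 mm across, widening conically over the top 8 mm to 75 mm; rim 86 mm across outside. It lies 108 mm behind the selector's axis.
- cradle (a joint): how far the ring is pressed down (m): 0 = up, 0.015 = at its lower stop. Springs push it up with 7 N at the top, 14 N at the bottom; the flask's own weight does not press it down.
- flask: round-bellied steel flask, 168 mm high, 0.24-0.45 kg, upright. Origin: centre of its underside, z up. Black spigot 58 mm across, 20 mm long, chamfered; black ribbed collar 83 mm across, 20-31 mm up (rests on the ring's rim, origin then 20 mm below the rim); belly 81 mm across; straight neck with black cap, 44 mm across, 116-164 mm up: grip here. The beaker and it change places between runs.
- mill: the mill's fixed motor base (plain grey), origin under its middle on the worktop, z up, x from the selector towards the ring: selector axis at x = -66 mm, ring axis at x = +42 mm. Outline 108 mm behind and 122 mm in front of the origin, 132 mm wide; front deck 58 mm high, tower 98 mm high.
- beaker: straight-sided steel beaker with black foot and lid, 156 mm high, 72 mm across, origin at the centre of its underside: stays.
- mug: cream coffee mug, 95 mm high, 92 mm across with a handle: stays.
- pepper: pepper shaker, 90 mm high, 44 mm across: stays.
- spoon: table spoon lying on the worktop, 187 mm long: stays.
- candle: green candle, 144 mm high, 52 mm across, left of the sink: stays.

How it is judged:
On the way, in this order (a step that is already met when the one before it is completed fails the run):
1. the selector rests in the single-bar notch (value of joint selector between 0.635 and 0.935 rad), for 0.3 s.
2. the flask sits upright in the ring, its collar on the rim (horizontal distance between flask and cradle_rim below 0.005 m and z of flask in the frame of cradle_rim below -0.016 m and angle between flask's own z axis and vertical below 0.1 rad), for 0.2 s.
At the end, for the whole second after the job is handed in: The robot still touches the flask and holds the ring pressed down by at least 11 of its 15 mm; the flask is upright (within 5 degrees), centred in the ring within 5 mm, its collar on the rim within 3 mm and at rest; the selector is within 0.15 rad of the single-bar notch (all of step 1 and value of joint cradle above 0.011 m and horizontal distance between flask and cradle_rim below 0.005 m and z of flask in the frame of cradle_rim below -0.017 m and angle between flask's own z axis and vertical below 0.09 rad and contact force between flask and mill above 6 N and contact force between any of the fingers, the arm and flask above 2 N and linear speed of flask below 0.02 m/s); the arm keeps its last pose, push and grip.
It fails at once if the ring is pressed down while the selector is still off (value of joint cradle above 0.007 m and value of joint selector below 0.39 rad).
It fails at once if another thing on the worktop is shifted by more than 3 cm or knocked over (distance of any of beaker, mug, pepper, spoon, candle from where it was at the start of the episode above 0.03 m or angle between any of beaker, pepper, mug, candle's own z axis and vertical above 0.5 rad).
It fails at once if the flask is tipped over (angle between flask's own z axis and vertical above 0.8 rad).
It also fails if it takes over 61 s, if anything falls off the work surface, if the arm or the gripper's body presses on something with over 40 N, if the wrist force passes 120 N, or if a joint passes its speed limit or range.

## Working session

There is one attempt and no reset: what is moved stays moved. The work goes in short steps, Python scripts to look and compute and a tool call to move; the robot and the scene stay as the last step left them, time stands still between calls to the robot, and variables do not carry over. Pictures are saved under pics/ and viewed, and the job is handed in when it is done.

Besides the shell and the picture viewer there is one more tool, called as name(argument=value, ...) on one line, values as JSON. send_rows: Moves the arm, as the interface text tells. Its arguments: {"type":"object","properties":{"steps":{"type":"array"},"hand":{"type":"number"},"force":{"type":"number"}},"required":["steps"]}

```bash
mkdir -p pics
python3 - <<'E'
from workcell import manip
import numpy as np,cv2
print(manip.grip_depth); o=manip.get_obs(); print(o)
for n in ["scene","top","wrist"]:
    ci=manip.camera_info(n); print(n,ci)
    p,d=manip.camera(n); cv2.imwrite(f"pics/{n}0.png",p[:,:,::-1]); np.save(f"{n}0_d.npy",d);
E
```

```text
0.0187
{'clock': 0.0, 'joint_pos': array([-1.20261486,  0.33288892, -0.06469947,  1.46093981,  0.02161726,
        1.34988681, -0.08852787]), 'joint_velocities': array([-1.07236928e-03, -8.50351388e-05, -5.50748234e-04,  2.80412036e-04,
       -8.69081902e-04, -2.65579924e-03,  4.33222473e-04]), 'tau': array([ 7.53359782e-04, -6.25444365e+01,  4.98090964e-02, -3.91602874e+01,
        1.63342024e-02,  9.91623150e-03,  5.74448904e-06]), 'position': array([0.2379385 , 0.57753526, 0.23050601]), 'ee_rot': array([ 8.30937342e-01,  5.56365549e-01, -5.68879278e-04,  4.30453899e-04]), 'ft_force': array([-0.27856015,  1.33575938, -0.07922273]), 'torque': array([-0.05345146, -0.02829619, -0.01027752]), 'grip_width': 0.9984849810979135}
scene {'intrinsics': array([[502.34940981,   0.        , 320.51582835],
       [  0.        , 502.34940981, 231.13542869],
       [  0.        ,   0.        ,   1.        ]]), 'pose': array([[ 0.84585157,  0.33017196, -0.41895297, -0.007643  ],
       [-0.53330133,  0.53989461, -0.65123229, -0.7924444 ],
       [ 0.01117181,  0.77427404,  0.63275185,  0.91339598]
[... 420 characters left out ...]
    [-1.40588878e-04,  1.99898225e-01,  9.79816656e-01,
         1.76623534e+00],
       [ 0.00000000e+00,  0.00000000e+00,  0.00000000e+00,
         1.00000000e+00]])}
wrist {'intrinsics': array([[371.64829954,   0.        , 320.59261044],
       [  0.        , 371.64829954, 243.99681183],
       [  0.        ,   0.        ,   1.        ]]), 'T_tool_cam': array([[ 9.99998383e-01,  1.66292136e-03,  6.85044065e-04,
         4.32761790e-04],
       [ 1.78699775e-03, -9.61708208e-01, -2.74069571e-01,
        -6.94704673e-02],
       [ 2.03056355e-04,  2.74070352e-01, -9.61709624e-01,
        -1.41781018e-01],
       [ 0.00000000e+00,  0.00000000e+00,  0.00000000e+00,
         1.00000000e+00]])}
```

View pics/scene0.png

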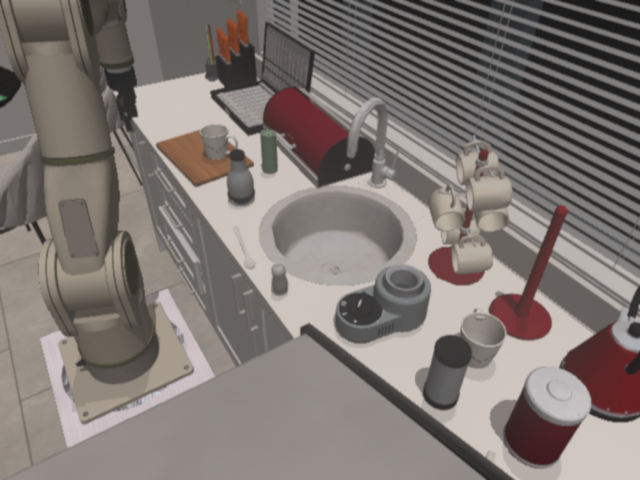

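View pics/top0.png

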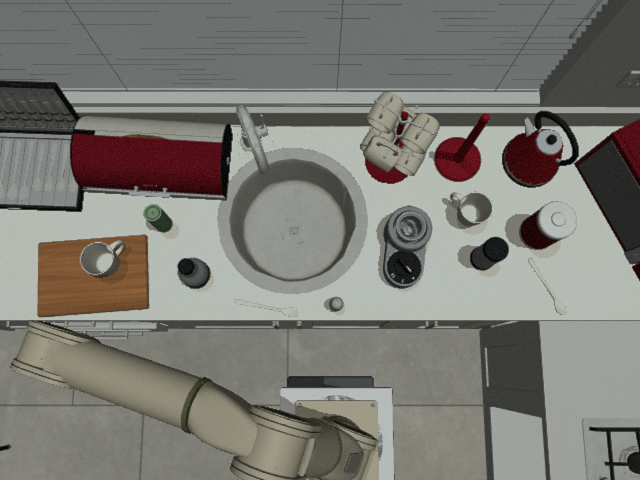

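The scene and top views show the flask at top-view px (194,272) and the mill at (405,245). Its selector is at (403,267) and its ring at (408,226). The beaker is at (489,252). Next I'll measure these.

```bash
cat > h.py <<'E'
from workcell import manip
import numpy as np,cv2
from scipy.spatial.transform import Rotation as R
def cloud(name,d,T=None,info=None):
    ci=info or manip.camera_info(name);K=ci["intrinsics"]
    v,u=np.mgrid[0:d.shape[0],0:d.shape[1]].astype(float)
    x=(u-K[0,2])/K[0,0];y=(v-K[1,2])/K[1,1]
    if name=="wrist":
        r=np.hypot(x,y);s=np.where(r>1e-9,np.tan(np.minimum(r,1.5))/np.maximum(r,1e-9),1);x=x*s;y=y*s
        o=manip.get_obs();Tt=np.eye(4);Tt[:3,:3]=R.from_quat(o["ee_rot"]).as_matrix();Tt[:3,3]=o["position"]
        P=(T if T is not None else Tt)@ci["T_tool_cam"]
    else: P=ci["pose"]
    p=np.stack([x*d,-y*d,-d],-1)
    w=p@P[:3,:3].T+P[:3,3]; w[d==0]=np.nan
    return w
def circ(xy):
    A=np.c_[2*xy,np.ones(len(xy))];s=np.linalg.lstsq(A,(xy**2).sum(1),rcond=None)[0]
    return s[:2],np.sqrt(s[2]+s[0]**2+s[1]**2)
E
python3 - <<'E'
from h import *
p=cv2.imread("pics/top0.png");d=np.load("top0_d.npy")
w=cloud("top",d)
for (u,v) in [(194,272),(403,267),(408,226),(489,252),(335,303),(265,305)]:print(u,v,w[v,u].round(4))
ds=np.load("scene0_d.npy");ws=cloud("scene",ds)
for (u,v) in [(238,155),(360,306),(404,280),(450,350)]:print(u,v,ws[v,u].round(4))
# flask: both
for nm,W in (("top",w),("scene",ws)):
  f=w[272,194]
  m=(np.abs(W[...,0]-f[0])<.07)&(np.abs(W[...,1]-f[1])<.07)
  q=W[m];
  for a,b in [(.02,.033),(.05,.1),(.12,.158),(.155,.18)]:
    s=q[(q[:,2]>a)&(q[:,2]<b)]
    if len(s)>5: print(nm,a,len(s),s.mean(0).round(4),s.min(0).round(4),s.max(0).round(4),circ(s[:,:2]))
cv2.imwrite("pics/mz.png",cv2.resize(p[190:300,360:470],(770,770)[:2],interpolation=cv2.INTER_CUBIC)[:600])
s=cv2.imread("pics/scene0.png");cv2.imwrite("pics/sz.png",cv2.resize(s[255:345,325:445],(800,600),interpolation=cv2.INTER_CUBIC))
E
```

```text
194 272 [0.4612 0.3914 0.133 ]
403 267 [ 0.4839 -0.1868  0.0771]
408 226 [ 0.616  -0.2131  0.0206]
489 252 [ 0.5125 -0.4104  0.153 ]
335 303 [0.3819 0.006  0.0806]
265 305 [0.3838 0.2073 0.007 ]
238 155 [0.4665 0.3864 0.1704]
360 306 [ 0.4741 -0.2084  0.0881]
404 280 [ 0.6171 -0.1882  0.0768]
450 350 [ 0.5136 -0.4324  0.1551]
top 0.02 47 [0.457  0.3845 0.0284] [0.4318 0.3686 0.0204] [0.5101 0.4302 0.0326] (array([0.47385881, 0.41008514]), np.float64(0.04089891704388915))
top 0.05 264 [0.4601 0.3924 0.0827] [0.4325 0.368  0.0506] [0.509  0.4494 0.0998] (array([0.4720313 , 0.40750209]), np.float64(0.03557407207788677))
top 0.12 62 [0.4621 0.3955 0.1366] [0.4493 0.3857 0.12  ] [0.4849 0.4173 0.158 ] (array([0.47266573, 0.4084246 ]), np.float64(0.021243052331081605))
top 0.155 220 [0.4721 0.4069 0.1683] [0.4504 0.3854 0.1559] [0.4952 0.4281 0.177 ] (array([0.47240016, 0.40720722]), np.float64(0.015805717674075695))
scene 0.02 110 [0.4591 0.3798 0.0281] [0.4287 0.3627 0.0202] [0.5097 0.4311 0.0329] (array([0.47010131, 0.40588099]), np.float64(0.039536006716078105))
scene 0.05 424 [0.4605 0.3799 0.0764] [0.4293 0.3626 0.0501] [0.5052 0.4205 0.0998] (array([0.46865077, 0.40141749]), np.float64(0.03356599334969446))
scene 0.12 173 [0.4642 0.3912 0.1391] [0.447  0.3795 0.1202] [0.4907 0.4165 0.1578] (array([0.46902478, 0.40259697]), np.float64(0.01879387550879702))
scene 0.155 141 [0.4682 0.3997 0.1652] [0.4485 0.3801 0.1551] [0.4906 0.4285 0.1712] (array([0.46938173, 0.40293582]), np.float64(0.016824149245823074))
```

View pics/sz.png

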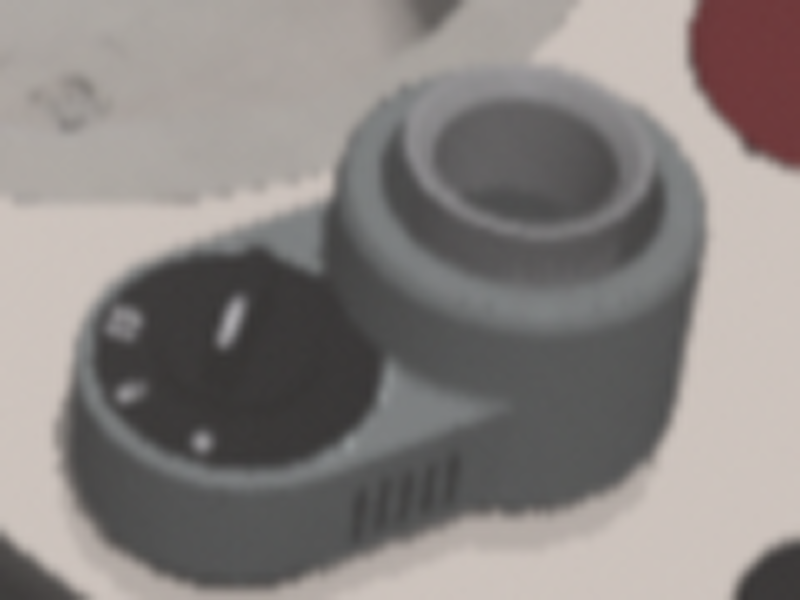

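View pics/wrist0.png

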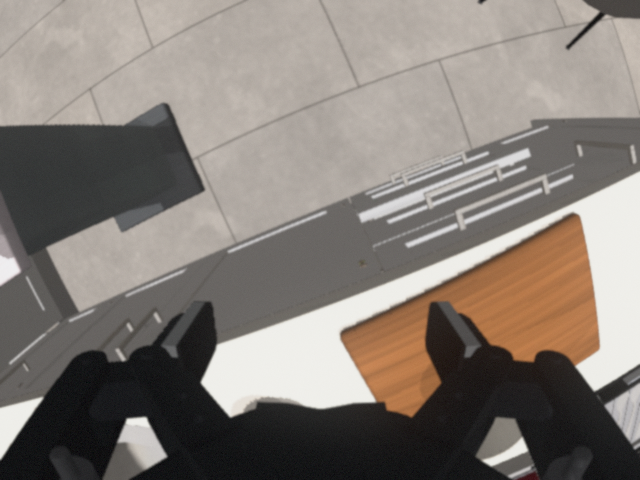

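View pics/mz.png

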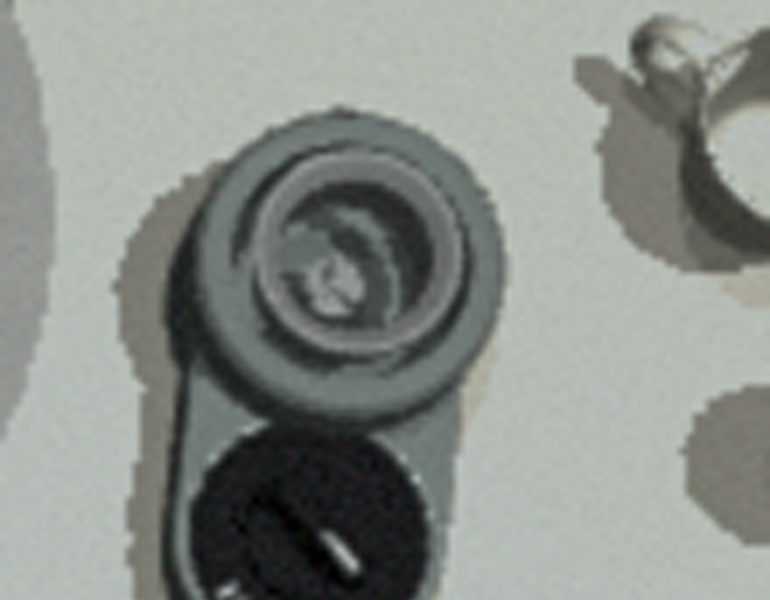

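The bar's white end points towards -x,-y, at the dot, so clockwise takes it to -x. Next I'll measure the mill precisely.

Run:
```python
from h import *
for nm in ("top","scene"):
  W=cloud(nm,np.load(nm+"0_d.npy")); im=cv2.imread(f"pics/{nm}0.png")
  m=(np.abs(W[...,0]-.55)<.15)&(np.abs(W[...,1]+.2)<.09)
  q=W[m];c=im[m]
  s=q[(q[:,2]>.112)&(q[:,2]<.122)&(q[:,0]>.53)]
  print(nm,"rim",len(s),circ(s[:,:2]),s[:,2].mean(), (s[:,:2].min(0)+s[:,:2].max(0))/2,np.ptp(s[:,:2],axis=0))
  t=(q[:,2]>.09)&(q[:,2]<.103)&(q[:,0]>.52); s=q[t]
  print(" tower",len(s),(s[:,:2].min(0)+s[:,:2].max(0))/2,np.ptp(s[:,:2],axis=0),np.median(s[:,2]))
  k=q[(q[:,0]<.55)]; b=k[(k[:,2]>.084)&(k[:,2]<.098)]
  b=b[b[:,0]<.52]
  if len(b)>4:
    mu=b.mean(0);e=np.linalg.eigh(np.cov(b[:,:2].T));v=e[1][:,1];pr=(b[:,:2]-mu[:2])@v
    print(" bar",len(b),mu,np.degrees(np.arctan2(v[1],v[0])),np.ptp(pr), mu[:2]+v*(pr.min()+pr.max())/2)
  dk=(c.max(1)<70); s=q[dk&(q[:,2]>.055)&(q[:,2]<.09)&(q[:,0]<.535)]
  print(" disc",len(s),(s[:,:2].min(0)+s[:,:2].max(0))/2,np.ptp(s[:,:2],axis=0),np.median(s[:,2]))
  wall=W[(W[...,2]>-.005)&(W[...,2]<.01)];print(" table z",np.median(wall[:,2]))
```

```text
top rim 204 (array([ 0.59511749, -0.20531967]), np.float64(0.037652620307799395)) 0.11631004300811269 [ 0.59642168 -0.20585804] [0.08186202 0.08241356]
 tower 606 [ 0.59403913 -0.20484968] [0.1277989  0.12602965] 0.09701465063394688
 bar 67 [ 0.48869344 -0.1904326   0.09005364] -143.00801475100047 0.04827423603947764 [ 0.48777577 -0.19112391]
 disc 780 [ 0.48341657 -0.18680249] [0.10279398 0.1032402 ] 0.06215665864192699
 table z 0.0011605513474053364
scene rim 265 (array([ 0.59326948, -0.20912329]), np.float64(0.03833352055921393)) 0.11499141170477993 [ 0.59386602 -0.20769855] [0.08250767 0.08547186]
 tower 899 [ 0.59108281 -0.21065244] [0.1243191  0.12602901] 0.09703260061936403
 bar 99 [ 0.48540805 -0.19628936  0.08959993] -143.01972223692704 0.04755386783660544 [ 0.4857563  -0.19602712]
 disc 887 [ 0.48761264 -0.19417454] [0.09473432 0.09256697] 0.06087283280234779
 table z 0.00029029050493878383
```

```bash
cat >> h.py <<'E'
def to_tool(target,ang=None):
    o=manip.get_obs();M=R.from_quat(o["ee_rot"]).as_matrix()
    a=np.degrees(np.arctan2(M[1,0],M[0,0]))
    sh=M.T@(np.array(target)-o["position"])
    sp=None if ang is None else np.radians((a-ang+180)%360-180)
    print("clock",o["clock"],"pos",o["position"].round(4),"ang",a.round(2),"tilt",M[:,2].round(4),"-> shift",sh.round(4),"dist",np.linalg.norm(sh).round(4),"spin",sp, "F",o["ft_force"].round(1))
E
python3 -c "
from h import *
to_tool([.42,.33,.28],-17)"
```

```text
clock 0.15 pos [0.238  0.5776 0.2307] ang 67.61 tilt [-4.e-04 -1.e-03 -1.e+00] -> shift [-0.1597  0.2626 -0.0491] dist 0.3113 spin 1.4767154168996315 F [ 0.4 -0.4  0.3]
```

send_rows(steps=[[[-0.02,0.033,-0.02],0.18],[[-0.045,0.075,-0.04],0.36],[[-0.07,0.117,-0.049],0.54],[[-0.095,0.158,-0.049],0.72],[[-0.12,0.2,-0.049],0.9],[[-0.145,0.24,-0.049],1.08],[[-0.16,0.263,-0.049],1.26],[[-0.16,0.263,-0.049],1.44]], hand=1.0)

```text
clock: 1.15
position: [0.4219, 0.3272, 0.2803]
ee_rot: [0.991, -0.135, 0.0, 0.0]
ft_force: [-0.5, -0.1, -0.0]
grip_width: 1.004
```

Run:
```python
from h import *
p,d=manip.camera("wrist");W=cloud("wrist",d);np.save("w1.npy",W)
to_tool([.487,-.1935,.23],-52.7)
cv2.imwrite("pics/w1.png",p[:,:,::-1])
m=(np.abs(W[...,0]-.47)<.06)&(np.abs(W[...,1]-.405)<.06)
q=W[m]
for a,b in [(.02,.033),(.05,.1),(.12,.158),(.158,.18)]:
    s=q[(q[:,2]>a)&(q[:,2]<b)]
    if len(s)>5: print(a,len(s),s.min(0).round(4),s.max(0).round(4),((s.min(0)+s.max(0))/2).round(4),circ(s[:,:2]),np.median(s[:,2]))
```

```text
clock 1.2 pos [0.421  0.3286 0.2802] ang -15.9 tilt [-1.e-04 -1.e-04 -1.e+00] -> shift [0.2065 0.484  0.0503] dist 0.5286 spin 0.6422188920429087 F [-0.7  0.7  0.6]
0.02 27 [0.4297 0.3693 0.0267] [0.455  0.429  0.0301] [0.4423 0.3992 0.0284] (array([0.47341142, 0.40848403]), np.float64(0.043442154651150144)) 0.028710728912315353
0.05 1526 [0.4314 0.3686 0.0604] [0.5082 0.4462 0.1   ] [0.4698 0.4074 0.0802] (array([0.47111465, 0.40766737]), np.float64(0.034659851366886645)) 0.08973997266398964
0.12 79 [0.45   0.3879 0.1211] [0.4624 0.4178 0.1578] [0.4562 0.4029 0.1395] (array([0.47061017, 0.407295  ]), np.float64(0.02054850017848367)) 0.14449286649011822
0.158 3034 [0.4503 0.386  0.1583] [0.4936 0.4295 0.1694] [0.472  0.4077 0.1639] (array([0.47141894, 0.40764034]), np.float64(0.015169607623433118)) 0.16694851593480542
```

View pics/w1.png

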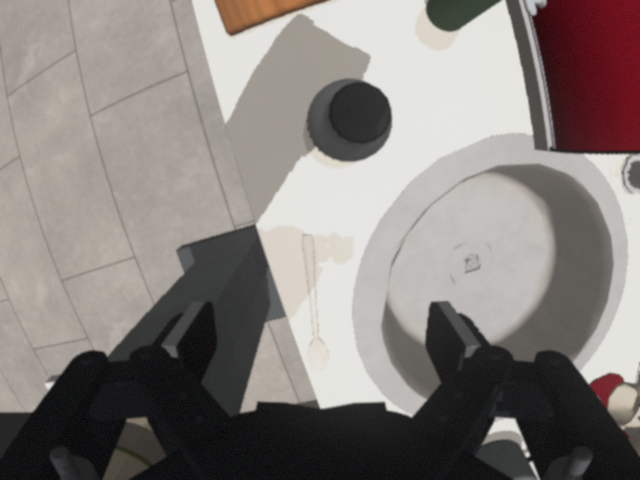

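The flask cap is at px (360,112), which puts the flask at about (0.4715, 0.4077). Next I'll go above the selector.

send_rows(steps=[[[0.02,0.047,0],0.08],[[0.043,0.1,0],0.16],[[0.066,0.155,0],0.24],[[0.089,0.209,0],0.32],[[0.112,0.262,0.005],0.4],[[0.135,0.316,0.01],0.48],[[0.158,0.37,0.015],0.56],[[0.18,0.42,0.02],0.642]], hand=0.5)

```text
clock: 2.2
position: [0.4862, -0.124, 0.2603]
ee_rot: [0.9, -0.435, 0.0, -0.0]
ft_force: [0.9, 0.2, -0.5]
grip_width: 0.498
```

Run:
```python
from h import *
p,d=manip.camera("wrist");to_tool([.487,-.1935,.15],-52.7);W=cloud("wrist",d);im=p
cv2.imwrite("pics/w2.png",p[:,:,::-1])
m=(np.abs(W[...,0]-.55)<.15)&(np.abs(W[...,1]+.2)<.09)
q=W[m]
s=q[(q[:,2]>.112)&(q[:,2]<.122)&(q[:,0]>.53)]
if len(s): print("rim",len(s),circ(s[:,:2]),s[:,2].mean(), (s[:,:2].min(0)+s[:,:2].max(0))/2,np.ptp(s[:,:2],axis=0))
b=q[(q[:,0]<.52)&(q[:,2]>.084)&(q[:,2]<.098)]
if len(b)>4:
    mu=b.mean(0);e=np.linalg.eigh(np.cov(b[:,:2].T));v=e[1][:,1];pr=(b[:,:2]-mu[:2])@v
    print(" bar",len(b),mu,np.degrees(np.arctan2(v[1],v[0])),np.ptp(pr), mu[:2]+v*(pr.min()+pr.max())/2)
```

```text
clock 2.25 pos [ 0.4857 -0.1314  0.2599] ang -52.27 tilt [ 7.0e-04 -2.5e-03 -1.0e+00] -> shift [0.0497 0.0368 0.1101] dist 0.1263 spin 0.007453059374571964 F [-3.7 -5.6 -1.4]
rim 2098 (array([ 0.59307594, -0.2168243 ]), np.float64(0.03866678417812873)) 0.11429717307288681 [ 0.59328456 -0.21734542] [0.08360703 0.0845669 ]
 bar 672 [ 0.48817543 -0.19940477  0.08843407] -143.97432203796328 0.047528548400501636 [ 0.48732848 -0.2000207 ]
```

View pics/w2.png

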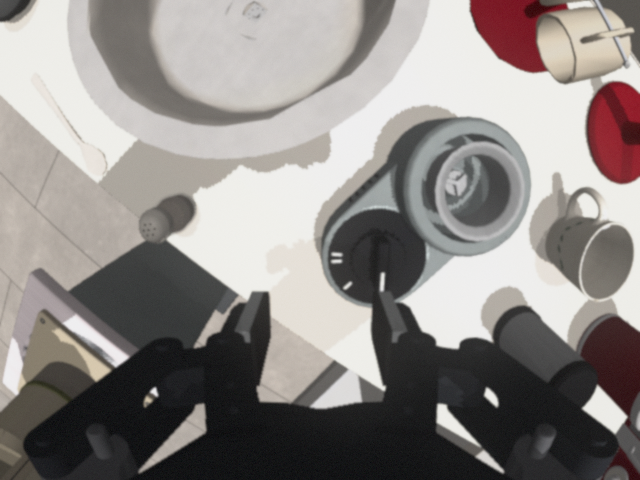

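The picture was taken while the arm was still settling. It shows the knob at px (378,250) and the ring at (470,190). I'll move over the knob, settle and look again.

send_rows(steps=[[[0.025,0.018,0.03],0],[[0.05,0.037,0.06],0.007],[[0.05,0.037,0.06],0.007],[[0.05,0.037,0.06],0.007],[[0.05,0.037,0.06],0.007],[[0.05,0.037,0.06],0.007],[[0.05,0.037,0.06],0.007],[[0.05,0.037,0.06],0.007]], hand=0.5)

```text
clock: 3.25
position: [0.4883, -0.1844, 0.2004]
ee_rot: [0.899, -0.439, 0.0, -0.0]
ft_force: [-0.3, 0.2, -0.5]
grip_width: 0.498
```

```bash
cat > look.py <<'E'
from h import *
import sys
to_tool([.487,-.1935,.071],-52.7)
p,d=manip.camera("wrist");W=cloud("wrist",d);im=p
cv2.imwrite(f"pics/{sys.argv[1]}.png",p[:,:,::-1]);print(manip.get_obs()["position"])
m=(np.abs(W[...,0]-.55)<.15)&(np.abs(W[...,1]+.2)<.09)
q=W[m]
s=q[(q[:,2]>.112)&(q[:,2]<.122)&(q[:,0]>.53)]
if len(s): print("rim",len(s),circ(s[:,:2]),s[:,2].mean(), (s[:,:2].min(0)+s[:,:2].max(0))/2,np.ptp(s[:,:2],axis=0))
b=q[(q[:,0]<.52)&(q[:,2]>.084)&(q[:,2]<.095)]
if len(b)>4:
    mu=b.mean(0);e=np.linalg.eigh(np.cov(b[:,:2].T));v=e[1][:,1];pr=(b[:,:2]-mu[:2])@v
    print(" bar",len(b),mu,np.degrees(np.arctan2(v[1],v[0])),np.ptp(pr), mu[:2]+v*(pr.min()+pr.max())/2)
E
python3 look.py w3
```

```text
clock 3.25 pos [ 0.4883 -0.1844  0.2004] ang -52.06 tilt [ 3.e-04  2.e-04 -1.e+00] -> shift [0.0064 0.0067 0.1294] dist 0.1298 spin 0.011186229263300675 F [-0.3  0.2 -0.5]
[ 0.48827658 -0.18442588  0.20034412]
rim 3775 (array([ 0.59461209, -0.20806863]), np.float64(0.03864338023588662)) 0.11430718732289975 [ 0.59494571 -0.20858249] [0.08466359 0.08449611]
 bar 1102 [ 0.48907792 -0.19270316  0.08868135] -142.2577561873465 0.04942107361483029 [ 0.4883     -0.19330531]
```

View pics/w3.png

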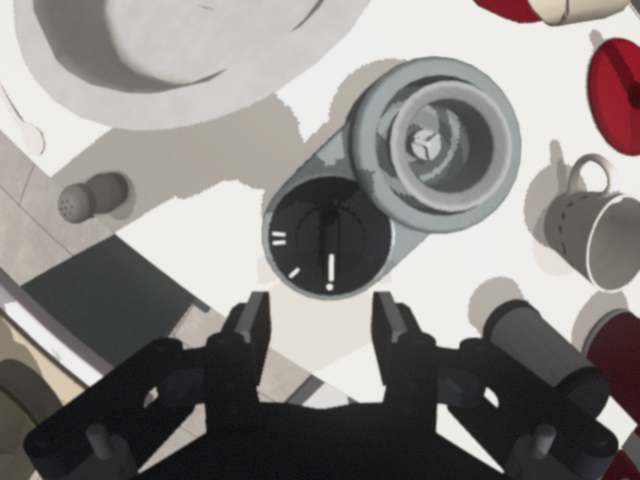

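send_rows(steps=[[[0.007,0.006,0.03],0.005],[[0.007,0.006,0.06],0.005],[[0.007,0.006,0.09],0.005],[[0.007,0.006,0.11],0.005],[[0.007,0.006,0.12],0.005],[[0.007,0.006,0.128],0.005],[[0.007,0.006,0.128],0.005],[[0.007,0.006,0.128],0.005]], hand=0.5)

```text
clock: 4.3
position: [0.4882, -0.1939, 0.0729]
ee_rot: [0.897, -0.441, 0.0, -0.0]
ft_force: [-0.2, -0.3, -0.7]
grip_width: 0.499
```

send_rows(steps=[[[0,0,0],0],[[0,0,0],0],[[0,0,0],0],[[0,0,0],0],[[0,0,0],0],[[0,0,0],0],[[0,0,0],0],[[0,0,0],0]], hand=0.0, force=40)

```text
clock: 5.3
position: [0.4882, -0.194, 0.0727]
ee_rot: [0.897, -0.441, 0.0, -0.0]
ft_force: [-0.3, -1.4, 5.9]
grip_width: 0.125
```

```bash
python3 look.py w4; python3 -c "
from h import *
print(manip.get_obs()['torque'])"
```

```text
clock 5.3 pos [ 0.4882 -0.194   0.0727] ang -52.37 tilt [ 9.e-04 -1.e-04 -1.e+00] -> shift [-0.0011  0.0007  0.0017] dist 0.0022 spin 0.005702576790475826 F [-0.3 -1.4  5.9]
[ 0.48823523 -0.19397395  0.07275035]
rim 12257 (array([ 0.5942758 , -0.20751565]), np.float64(0.038324283554849035)) 0.11429981076636105 [ 0.59529088 -0.20842421] [0.08490186 0.08446475]
 bar 4299 [ 0.49163019 -0.19097564  0.08907116] -142.563702945466 0.04973667345355347 [ 0.48841025 -0.19344069]
[-0.03812927  0.10761394 -0.03420722]
```

View pics/w4.png

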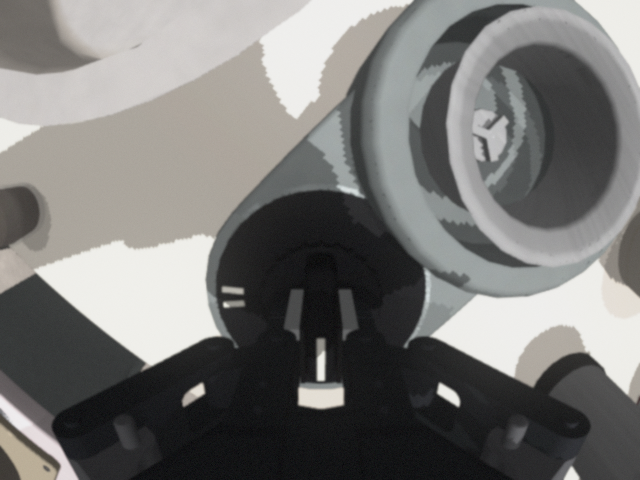

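The bar is gripped: opening 0.125, fingers either side at px (320,310). Next I'll turn it one click clockwise.

send_rows(steps=[[[0,0,0],0.12],[[0,0,0],0.24],[[0,0,0],0.36],[[0,0,0],0.48],[[0,0,0],0.6],[[0,0,0],0.72],[[0,0,0],0.8],[[0,0,0],0.8]])

```text
clock: 6.35
position: [0.4884, -0.1943, 0.0728]
ee_rot: [-0.654, 0.756, -0.001, 0.0]
ft_force: [0.9, -2.1, 5.8]
grip_width: 0.132
```

```bash
python3 look.py w5; python3 -c "
from h import *
print(manip.get_obs()['torque'])"
```

```text
clock 6.35 pos [ 0.4884 -0.1943  0.0728] ang -98.27 tilt [ 1.2e-03 -9.0e-04 -1.0e+00] -> shift [-0.0006  0.0015  0.0018] dist 0.0024 spin -0.7953674056699016 F [ 0.9 -2.1  5.8]
[ 0.48835308 -0.19429516  0.07274432]
rim 11454 (array([ 0.59412261, -0.20796137]), np.float64(0.038076448101755825)) 0.11433328082671768 [ 0.58008963 -0.20789838] [0.05411972 0.08472489]
 bar 4271 [ 0.49249685 -0.19447886  0.08903883] 171.43185230739377 0.05001328633366155 [ 0.48859914 -0.19389161]
[-0.39223408 -0.10092319 -0.00919906]
```

View pics/w5.png

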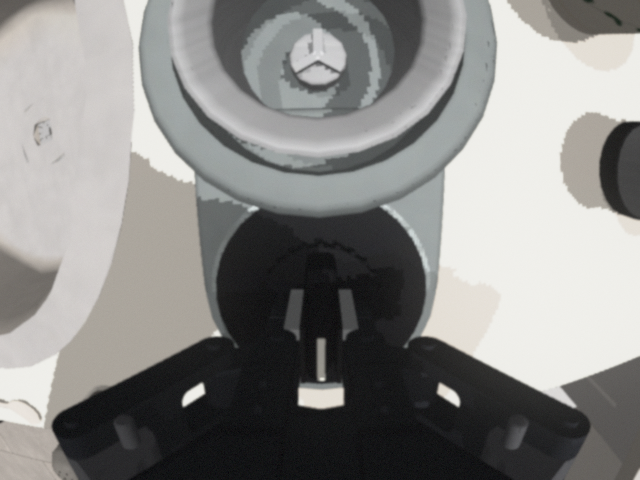

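The bar now lies along the mill's axis at -8.6°, which is the single-bar position. Next I'll release and rise.

send_rows(steps=[[[0,0,0],-0.02],[[0,0,0],-0.02],[[0,0,0],-0.02],[[0,0,0],-0.02],[[0,0,-0.03],-0.02],[[0,0,-0.08],-0.02],[[0,0,-0.13],-0.02],[[0,0,-0.17],-0.02]], hand=0.5)

```text
clock: 7.4
position: [0.4879, -0.1939, 0.2442]
ee_rot: [-0.662, 0.749, -0.0, 0.001]
ft_force: [0.8, -0.3, 0.3]
grip_width: 0.499
```

send_rows(steps=[[[0,0,0],0],[[0,0,0],0],[[0,0,0],0],[[0,0,0],0],[[0,0,0],0],[[0,0,0],0],[[0,0,0],0],[[0,0,0],0]], hand=0.9)

```text
clock: 8.4
position: [0.4878, -0.1938, 0.2423]
ee_rot: [-0.662, 0.749, 0.0, 0.0]
ft_force: [0.3, -0.3, 1.0]
grip_width: 0.899
```

```bash
python3 look.py w6; python3 -c "
from h import *
to_tool([.4715,.4077,.27],-40)"
```

```text
clock 8.4 pos [ 0.4878 -0.1938  0.2423] ang -97.06 tilt [ 1.e-04  1.e-04 -1.e+00] -> shift [-1.000e-04  9.000e-04  1.713e-01] dist 0.1713 spin -0.7742364339487228 F [ 0.3 -0.3  1. ]
[ 0.48781757 -0.19374873  0.24226984]
rim 3159 (array([ 0.59491179, -0.20821877]), np.float64(0.038574563347748315)) 0.1143337042018294 [ 0.59520166 -0.20822316] [0.08376097 0.08421737]
 bar 884 [ 0.48906593 -0.19383845  0.0886318 ] 172.30585172511923 0.0495408853235539 [ 0.48803422 -0.19369906]
clock 8.45 pos [ 0.4878 -0.1937  0.2423] ang -97.06 tilt [ 0.e+00  1.e-04 -1.e+00] -> shift [-0.5949  0.0901 -0.0277] dist 0.6023 spin -0.9958875943943337 F [ 0.4  0.2 -0.8]
```

View pics/w6.png

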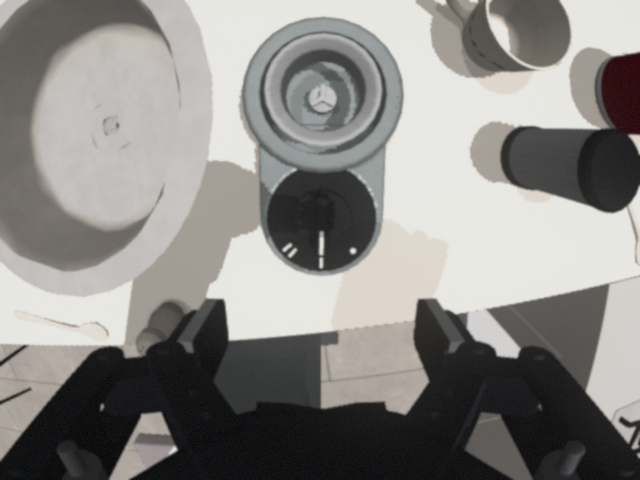

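The selector rests at the single bar: the pointer at px (321,245) lines up with the bar mark at (321,265). Next is the flask.

send_rows(steps=[[[-0.03,0.005,-0.006],-0.18],[[-0.08,0.012,-0.014],-0.36],[[-0.135,0.02,-0.02],-0.54],[[-0.19,0.029,-0.028],-0.72],[[-0.245,0.037,-0.028],-0.9],[[-0.3,0.045,-0.028],-1.08],[[-0.355,0.053,-0.028],-1.26],[[-0.4,0.06,-0.028],-1.44]], hand=0.9)

```text
clock: 9.45
position: [0.477, 0.213, 0.2703]
ee_rot: [0.992, -0.123, -0.0, -0.0]
ft_force: [1.5, -0.2, 0.3]
grip_width: 0.898
```

```bash
python3 -c "
from h import *
to_tool([.4715,.4077,.27],0)"
```

```text
clock 9.45 pos [0.477  0.213  0.2703] ang -14.14 tilt [ 0.e+00  4.e-04 -1.e+00] -> shift [-0.0529 -0.1875  0.0003] dist 0.1948 spin -0.2467264735538775 F [ 1.5 -0.2  0.3]
```

send_rows(steps=[[[-0.013,-0.047,0],-0.06],[[-0.027,-0.095,0],-0.12],[[-0.04,-0.14,0],-0.18],[[-0.053,-0.187,0],-0.25],[[-0.053,-0.187,0],-0.25],[[-0.053,-0.187,0],-0.25],[[-0.053,-0.187,0],-0.25],[[-0.053,-0.187,0],-0.25]], hand=0.9)

```text
clock: 10.45
position: [0.4735, 0.4041, 0.2707]
ee_rot: [1.0, -0.003, 0.0, -0.0]
ft_force: [-0.2, 0.5, 0.1]
grip_width: 0.897
```

Run:
```python
from h import *
to_tool([.4715,.4077,.125],0)
p,d=manip.camera("wrist");W=cloud("wrist",d)
cv2.imwrite("pics/w7.png",p[:,:,::-1])
m=(np.abs(W[...,0]-.47)<.06)&(np.abs(W[...,1]-.405)<.06)
q=W[m]
for a,b in [(.02,.033),(.05,.1),(.12,.158),(.158,.173)]:
    s=q[(q[:,2]>a)&(q[:,2]<b)]
    if len(s)>5: print(a,len(s),s.min(0).round(4),s.max(0).round(4),((s.min(0)+s.max(0))/2).round(4),circ(s[:,:2]),np.median(s[:,2]))
```

```text
clock 10.45 pos [0.4735 0.4041 0.2707] ang -0.31 tilt [ 3.e-04  6.e-04 -1.e+00] -> shift [-0.0021 -0.0035  0.1457] dist 0.1458 spin -0.005444809741150415 F [-0.2  0.5  0.1]
0.02 236 [0.4312 0.4194 0.0222] [0.5126 0.4492 0.0322] [0.4719 0.4343 0.0272] (array([0.47195609, 0.40593472]), np.float64(0.041513951489680005)) 0.029566337765371237
0.05 1760 [0.4337 0.385  0.0506] [0.5106 0.4468 0.1   ] [0.4721 0.4159 0.0753] (array([0.47195625, 0.40904737]), np.float64(0.03407840578588527)) 0.08919245721878721
0.12 418 [0.4512 0.4135 0.12  ] [0.4929 0.4293 0.158 ] [0.472  0.4214 0.139 ] (array([0.47194916, 0.40727351]), np.float64(0.021646912453921734)) 0.14265678405209734
0.158 3013 [0.4507 0.3849 0.158 ] [0.4933 0.4287 0.1696] [0.472  0.4068 0.1638] (array([0.4720667 , 0.40825901]), np.float64(0.015258833108228013)) 0.1669707771159422
```

View pics/w7.png

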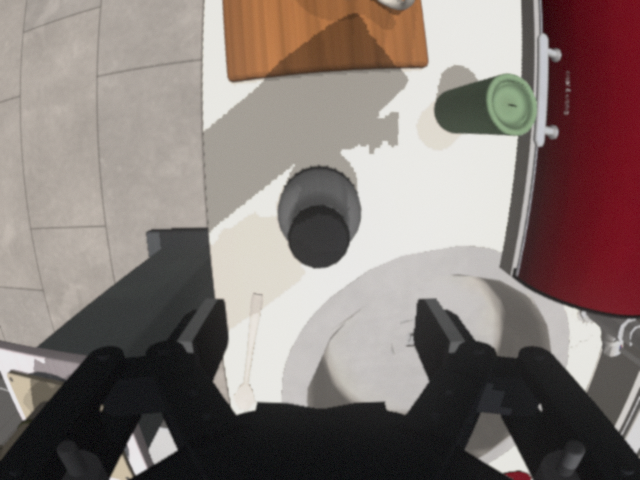

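The flask cap is at px (319,236), and the flask measures (0.472, 0.4073). Descending now.

send_rows(steps=[[[-0.0015,-0.0033,0.025],-0.005],[[-0.0015,-0.0033,0.055],-0.005],[[-0.0015,-0.0033,0.085],-0.005],[[-0.0015,-0.0033,0.11],-0.005],[[-0.0015,-0.0033,0.13],-0.005],[[-0.0015,-0.0033,0.146],-0.005],[[-0.0015,-0.0033,0.146],-0.005],[[-0.0015,-0.0033,0.146],-0.005]], hand=0.9)

```text
clock: 11.5
position: [0.4721, 0.4085, 0.1252]
ee_rot: [1.0, 0.0, 0.0, -0.0]
ft_force: [0.7, -0.4, 0.5]
grip_width: 0.898
```

send_rows(steps=[[[0,0,0],0],[[0,0,0],0],[[0,0,0],0],[[0,0,0],0],[[0,0,0],0],[[0,0,0],0],[[0,0,0],0],[[0,0,0],0]], hand=0.0, force=80)

```text
clock: 12.5
position: [0.4721, 0.4087, 0.1253]
ee_rot: [1.0, 0.001, 0.001, -0.001]
ft_force: [1.3, 0.4, 5.9]
grip_width: 0.496
```

Run:
```python
from h import *
to_tool([.472,.4077,.285],0)
p,d=manip.camera("wrist");
cv2.imwrite("pics/w8.png",p[:,:,::-1])
```

```text
clock 12.5 pos [0.4721 0.4087 0.1253] ang 0.06 tilt [ 0.0012  0.0014 -1.    ] -> shift [ 1.000e-04  8.000e-04 -1.597e-01] dist 0.1597 spin 0.0010357820640013306 F [1.3 0.4 5.9]
```

View pics/w8.png

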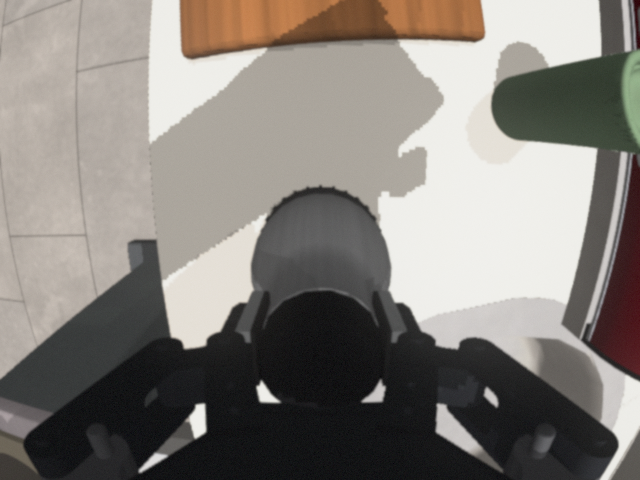

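The flask is gripped by the neck, cap at px (320,345). Now I'll lift it and carry it across.

send_rows(steps=[[[0,0,-0.02],0],[[0,0,-0.06],0],[[0,0,-0.11],0],[[0,0,-0.15],0],[[0.005,0.03,-0.165],0],[[0.015,0.075,-0.165],0],[[0.025,0.125,-0.165],0],[[0.035,0.175,-0.165],0]])

```text
clock: 13.55
position: [0.5066, 0.2313, 0.2899]
ee_rot: [1.0, 0.0, -0.0, -0.0]
ft_force: [0.6, -0.9, -3.9]
grip_width: 0.495
```

Run:
```python
from h import *
to_tool([.595,-.2082,.29],0)
```

```text
clock 13.55 pos [0.5066 0.2313 0.2899] ang 0.05 tilt [-4.e-04  1.e-04 -1.e+00] -> shift [ 8.800e-02  4.396e-01 -2.000e-04] dist 0.4483 spin 0.0008711298192683873 F [ 0.6 -0.9 -3.9]
```

send_rows(steps=[[[0.01,0.055,0],0],[[0.022,0.11,0],0],[[0.034,0.17,0],0],[[0.046,0.23,0],0],[[0.058,0.29,0],0],[[0.07,0.35,0],0],[[0.08,0.4,0],0],[[0.088,0.441,0],0]])

```text
clock: 14.55
position: [0.5948, -0.2098, 0.2898]
ee_rot: [1.0, -0.0, -0.0, -0.0]
ft_force: [0.7, 0.5, -4.3]
grip_width: 0.493
```

send_rows(steps=[[[0,0,0],0],[[0,0,0],0],[[0,0,0],0],[[0,0,0],0],[[0,0,0],0],[[0,0,0],0],[[0,0,0],0],[[0,0,0],0]])

```text
clock: 15.55
position: [0.5952, -0.2077, 0.2893]
ee_rot: [1.0, 0.0, -0.0, -0.0]
ft_force: [-0.0, 0.1, -4.1]
grip_width: 0.496
```

Run:
```python
from h import *
to_tool([.595,-.2082,.245],0)
o=manip.get_obs();tp=o["position"]
p,d=manip.camera("wrist");W=cloud("wrist",d)
cv2.imwrite("pics/w9.png",p[:,:,::-1]);
s=manip.camera("scene");cv2.imwrite("pics/s9.png",s[0][:,:,::-1]);Ws=cloud("scene",s[1])
t=manip.camera("top");cv2.imwrite("pics/t9.png",t[0][:,:,::-1])
c=s[0][160:360,300:500];cv2.imwrite("pics/s9z.png",cv2.resize(c[:,:,::-1],(600,600),interpolation=cv2.INTER_CUBIC))
for nm,A in (("wrist",W),("scene",Ws)):
  q=A[(np.abs(A[...,0]-tp[0])<.06)&(np.abs(A[...,1]-tp[1])<.06)]
  z0=tp[2]-.1252
  for a,b in [(0.0,.02),(.02,.032),(.05,.1),(.118,.16),(.162,.172)]:
    k=q[(q[:,2]>z0+a)&(q[:,2]<z0+b)]
    if len(k)>20: print(nm,a,len(k),k.min(0).round(4),k.max(0).round(4),circ(k[:,:2]))
```

```text
clock 15.55 pos [ 0.5952 -0.2077  0.2893] ang 0.05 tilt [-0.e+00  1.e-04 -1.e+00] -> shift [-0.0002  0.0005  0.0443] dist 0.0443 spin 0.0009354256390058885 F [-0.   0.1 -4.1]
wrist 0.02 754 [ 0.5548 -0.1969  0.1844] [ 0.6356 -0.167   0.196 ] (array([ 0.59533125, -0.20985707]), np.float64(0.04090022511251127))
wrist 0.05 5337 [ 0.5567 -0.2157  0.2142] [ 0.6341 -0.1691  0.2641] (array([ 0.59535301, -0.20509633]), np.float64(0.032550496749938033))
wrist 0.118 6620 [ 0.5601 -0.2047  0.2821] [ 0.6305 -0.1865  0.3241] (array([ 0.59528334, -0.22373793]), np.float64(0.03569898282830419))
wrist 0.162 12319 [ 0.546  -0.2255  0.3261] [ 0.6455 -0.1867  0.3361] (array([ 0.59523286, -0.20314395]), np.float64(0.017313133186699164))
scene 0.0 36 [ 0.5558 -0.2467  0.1642] [ 0.6106 -0.2109  0.1838] (array([ 0.5900948, -0.2153734]), np.float64(0.023480742167964665))
scene 0.02 210 [ 0.5515 -0.2513  0.1845] [ 0.6264 -0.1772  0.1961] (array([ 0.59413916, -0.21004209]), np.float64(0.039800070432754873))
scene 0.05 835 [ 0.5531 -0.251   0.2141] [ 0.6248 -0.1796  0.264 ] (array([ 0.59172099, -0.2120054 ]), np.float64(0.03444866180936054))
scene 0.118 425 [ 0.5586 -0.2342  0.2821] [ 0.6306 -0.1988  0.324 ] (array([ 0.59446417, -0.19655992]), np.float64(0.03336057351718032))
scene 0.162 231 [ 0.5568 -0.2317  0.3261] [ 0.6403 -0.1881  0.336 ] (array([ 0.59309769, -0.21090504]), np.float64(0.01962170962369211))
```

View pics/s9z.png

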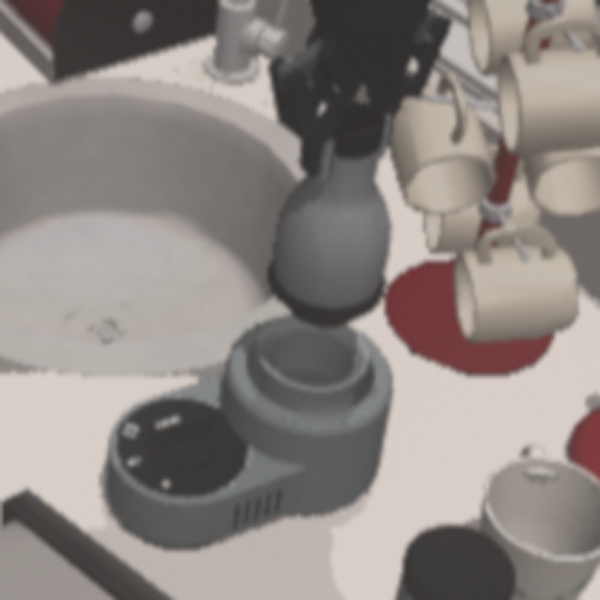

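View pics/w9.png

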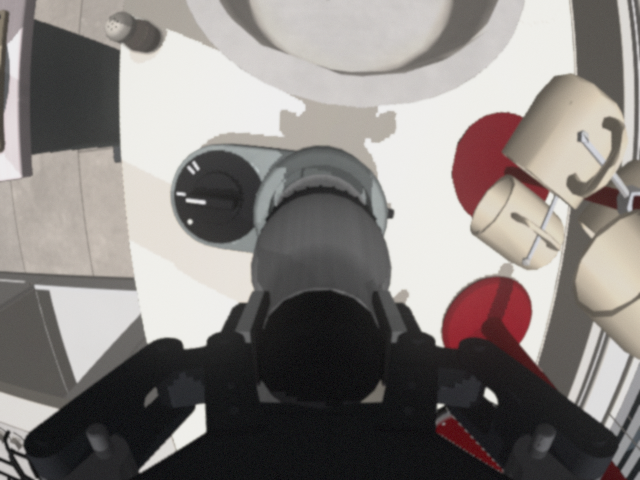

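The scene and wrist cameras agree that the flask is over the ring, about 1.5 mm too far in -y. I'll correct that and lower it slowly.

send_rows(steps=[[[-0.0003,-0.0015,0.008],0],[[-0.0003,-0.0015,0.018],0],[[-0.0003,-0.0015,0.028],0],[[-0.0003,-0.0015,0.038],0],[[-0.0003,-0.0015,0.046],0],[[-0.0003,-0.0015,0.05],0],[[-0.0003,-0.0015,0.054],0],[[-0.0003,-0.0015,0.056],0]])

```text
clock: 16.7
position: [0.595, -0.2062, 0.2332]
ee_rot: [1.0, 0.0, 0.0, -0.0]
ft_force: [0.7, 0.4, -5.0]
grip_width: 0.497
```

Run:
```python
from h import *
to_tool([.595,-.2067,.2213],0)
print(manip.get_obs()["torque"])
```

```text
clock 16.7 pos [ 0.595  -0.2062  0.2332] ang 0.06 tilt [ 1.e-04  0.e+00 -1.e+00] -> shift [0.     0.0005 0.0119] dist 0.0119 spin 0.0009874783627261431 F [ 0.7  0.4 -5. ]
[-0.00512529 -0.00184439  0.07079   ]
```

send_rows(steps=[[[0,0,0.002],0],[[0,0,0.004],0],[[0,0,0.006],0],[[0,0,0.008],0],[[0,0,0.01],0],[[0,0,0.012],0],[[0,0,0.013],0],[[0,0,0.013],0]])

```text
clock: 17.7
position: [0.595, -0.2063, 0.2208]
ee_rot: [1.0, 0.0, 0.0, -0.0]
ft_force: [-2.5, 1.0, 1.8]
grip_width: 0.495
```

Run:
```python
from h import *
to_tool([.595,-.2067,.2063],0)
s=manip.camera("scene");c=s[0][160:360,300:500];cv2.imwrite("pics/s10z.png",cv2.resize(c[:,:,::-1],(600,600),interpolation=cv2.INTER_CUBIC))
print(manip.get_obs()["torque"])
```

```text
clock 17.7 pos [ 0.595  -0.2063  0.2208] ang 0.05 tilt [ 6.e-04  1.e-04 -1.e+00] -> shift [-0.      0.0004  0.0145] dist 0.0145 spin 0.000956478771915681 F [-2.5  1.   1.8]
[ 0.11177499  0.60807663 -0.04678758]
```

View pics/s10z.png

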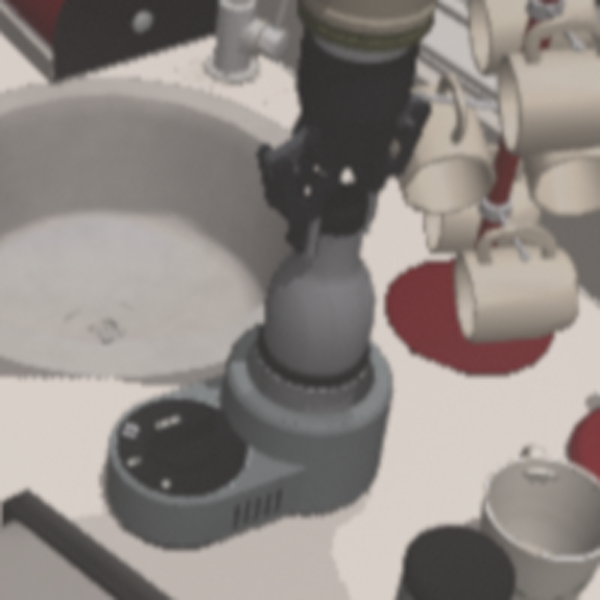

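The collar is on the rim at px (312,370), with about 6 N of spring load. Next I'll press down.

send_rows(steps=[[[-0.0004,0,0.002],0],[[-0.0004,0,0.004],0],[[-0.0004,0,0.006],0],[[-0.0004,0,0.008],0],[[-0.0004,0,0.01],0],[[-0.0004,0,0.012],0],[[-0.0004,0,0.0135],0],[[-0.0004,0,0.0135],0]])

```text
clock: 18.75
position: [0.5949, -0.2064, 0.2075]
ee_rot: [1.0, 0.001, 0.001, 0.0]
ft_force: [-1.3, 1.6, 9.2]
grip_width: 0.5
```

Run:
```python
from h import *
to_tool([.595,-.2067,.2063],0)
print(manip.get_obs()["torque"],manip.get_obs()["grip_width"])
```

```text
clock 18.75 pos [ 0.5949 -0.2064  0.2075] ang 0.06 tilt [ 1.3e-03 -2.0e-04 -1.0e+00] -> shift [0.0001 0.0003 0.0012] dist 0.0012 spin 0.0010244435762951077 F [-1.3  1.6  9.2]
[ 0.21299222  0.61698353 -0.07658014] 0.5001712511895211
```

send_rows(steps=[[[0,0,0.0005],0],[[0,0,0.001],0],[[0,0,0.0015],0],[[0,0,0.002],0],[[0,0,0.002],0],[[0,0,0.002],0],[[0,0,0.002],0],[[0,0,0.002],0]])

```text
clock: 19.75
position: [0.595, -0.2064, 0.2061]
ee_rot: [1.0, 0.001, 0.001, 0.0]
ft_force: [-2.9, 1.8, 12.9]
grip_width: 0.496
```

Run:
```python
from h import *
to_tool([.595,-.2067,.2063],0)
tp=manip.get_obs()["position"]
s=manip.camera("scene");Ws=cloud("scene",s[1]);c=s[0][160:360,300:500];cv2.imwrite("pics/s11z.png",cv2.resize(c[:,:,::-1],(600,600),interpolation=cv2.INTER_CUBIC))
p,d=manip.camera("wrist");W=cloud("wrist",d);cv2.imwrite("pics/w11.png",p[:,:,::-1])
for nm,A in (("wrist",W),("scene",Ws)):
  q=A[(np.abs(A[...,0]-tp[0])<.06)&(np.abs(A[...,1]-tp[1])<.06)]
  z0=tp[2]-.1252
  for a,b in [(.022,.032),(.05,.1)]:
    k=q[(q[:,2]>z0+a)&(q[:,2]<z0+b)]
    if len(k)>20: print(nm,a,len(k),circ(k[:,:2]))
```

```text
clock 19.75 pos [ 0.595  -0.2064  0.2061] ang 0.06 tilt [ 1.8e-03 -1.0e-04 -1.0e+00] -> shift [-0.      0.0003 -0.0002] dist 0.0003 spin 0.0010236304791178146 F [-2.9  1.8 12.9]
wrist 0.022 731 (array([ 0.5950453 , -0.20846714]), np.float64(0.04097881410677001))
wrist 0.05 5290 (array([ 0.59505631, -0.20354527]), np.float64(0.032520179302089634))
scene 0.022 171 (array([ 0.59281878, -0.20972507]), np.float64(0.039204457876548436))
scene 0.05 729 (array([ 0.59136647, -0.21053597]), np.float64(0.034538330990237016))
```

View pics/s11z.png

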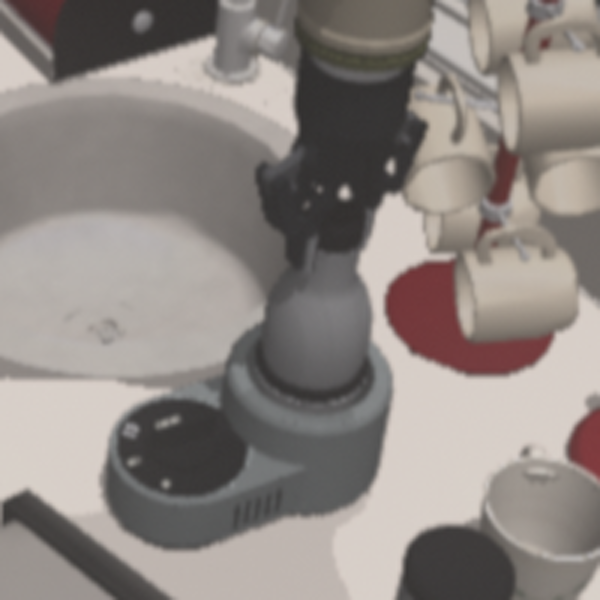

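View pics/w11.png

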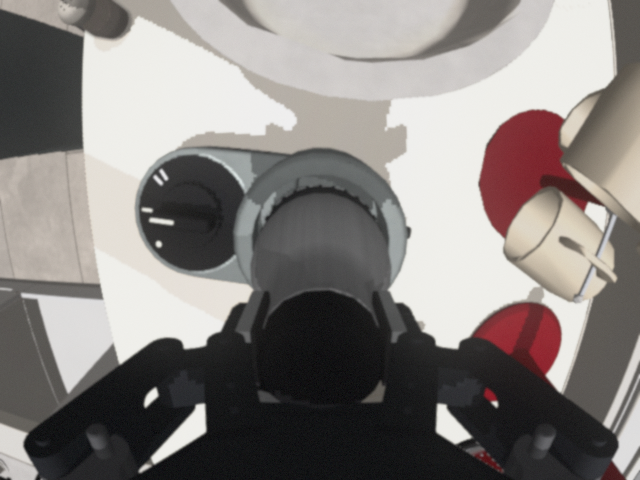

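The ring is down flush with the tower and the force climbed steeply, so it's on its stop. I'll check the selector angle once more, then hand in.

```bash
python3 look.py w12
python3 - <<'E'
from h import *
o=manip.get_obs();print(o["joint_velocities"].round(3),o["ft_force"],o["position"])
E
```

```text
clock 19.85 pos [ 0.595  -0.2065  0.2061] ang 0.06 tilt [ 1.8e-03 -1.0e-04 -1.0e+00] -> shift [-0.1082 -0.0131  0.1349] dist 0.1735 spin 0.9207541091298191 F [-2.3  1.3 13.3]
[ 0.59498581 -0.20645548  0.20613469]
rim 31 (array([ 0.59506538, -0.20940121]), np.float64(0.04091565556354446)) 0.11227545359304283 [ 0.59686684 -0.17772066] [0.06643181 0.01959275]
 bar 976 [ 0.48966713 -0.19319809  0.08864885] 171.27750590607135 0.049574566129078616 [ 0.4886206  -0.19303753]
[ 0.001  0.001 -0.     0.     0.    -0.001 -0.   ] [-3.01371145  1.76858967 13.30852034] [ 0.59498581 -0.20645548  0.20613469]
```

```bash
python3 -c "
from h import *
print(manip.hand_in())
o=manip.get_obs();print(o['clock'],o['position'],o['ft_force'])"
```

```text
the job is handed in; nothing more can be done
None
the job is handed in; nothing more can be done
```

I turned the selector one click clockwise to the single bar. I then stood the flask collar-down in the ring, pressed it to the lower stop and handed in while still gripping it. The run took about 20 s of the 61 s allowed, and the hand-in gives no verdict.

What the last checks showed:
- **Selector:** the bar was about 1° off the mill's axis, so it is in the single-bar notch.
- **Press:** the tool went down 14.7 mm after the collar met the rim. The last 1.4 mm raised the force by 3.7 N, far more than the springs alone would, so the ring was on its stop. The total push was about 17 N.
- **Flask position:** the tool was vertical within 0.1° and the arm at rest. The wrist camera put the collar within about 1 mm of the ring's centre.
- **Disagreement:** the scene camera read 1–2 mm differently from the wrist camera on position, within the 5 mm limit.
- **Side force:** about 3 N was left on the tool.
- **Other items:** I saw no contact with the beaker or anything else, but I did not re-measure their positions.

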